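Draw the clogged filter cassette from the bench dust extractor

TASK

The bench dust extractor has two filter cassettes, and the popped-up indicator in front of one of them shows that this cassette is clogged. Pinch the two side catches of that cassette together and draw it straight up out of its bay, keeping it level so that the dust stays on it. Finish while still holding it by its pinched catches, level and at rest above its bay with its underside at least 4 cm above the extractor's deck; leave the other cassette in place and do not disturb the things on the bench.

Things in the scene. Friction and masses are not known exactly. Their poses are not given: they have to be found in the camera images.
- deck (a point): middle of the deck (flat white top, 320 mm wide, 125 mm above the bench) of a grey bench dust extractor case, midway between its two bays. x points to the case's rear (away from the robot), y to its left, z up; the deck runs 135 mm to the front and 205 mm to the rear of this point. Fixed in place, but its position and yaw change from start to start
- left_bay (a point): where the left cassette's grip point lies when seated: centre of the left bay (65 mm to the left, +y, of the deck's middle), 16 mm above the deck; axes of the deck. Cassette: frame 150 (x) x 80 mm, 50 mm deep with white pleats, 0.25 to 0.45 kg, its top 12 mm and underside 62 mm below the deck when seated, 2 mm play all round
- right_bay (a point): where the right cassette's grip point lies when seated: centre of the right bay (65 mm to the right, -y, of the deck's middle), 16 mm above the deck; axes of the deck. Cassette: frame 150 (x) x 80 mm, 50 mm deep with white pleats, 0.25 to 0.45 kg, its top 12 mm and underside 62 mm below the deck when seated, 2 mm play all round
- left_grip (a point): grip of the black cassette in the left bay: midway between its two white finger tabs (catches), on the cassette's centre line, 16 mm above the deck when seated, 78 mm above the cassette's underside. y across the tabs, z up, as the deck. Tabs: 34 mm wide along x, upright, outer faces 44 mm apart at rest, tops 37 mm above the deck, free beside them down to the deck; between them a fixed fin 60 x 11 mm, top 28 mm above the deck
- right_grip (a point): grip of the black cassette in the right bay: midway between its two white finger tabs (catches), on the cassette's centre line, 16 mm above the deck when seated, 78 mm above the cassette's underside. y across the tabs, z up, as the deck. Tabs: 34 mm wide along x, upright, outer faces 44 mm apart at rest, tops 37 mm above the deck, free beside them down to the deck; between them a fixed fin 60 x 11 mm, top 28 mm above the deck
- left_lcatch (a joint): +y side finger tab (catch) of the left cassette: 0 at rest (hooked), 0.008 m fully pressed in towards the fin; spring 3 N at rest, 9 N fully in; its outer face stands 22 mm from the grip point at rest. Its hook lies 4 mm under the deck's edge: the cassette lifts only while both its tabs are pressed in (over 4.5 mm, best fully)
- left_rcatch (a joint): -y side finger tab (catch) of the left cassette: 0 at rest (hooked), 0.008 m fully pressed in towards the fin; spring 3 N at rest, 9 N fully in; its outer face stands 22 mm from the grip point at rest. Its hook lies 4 mm under the deck's edge: the cassette lifts only while both its tabs are pressed in (over 4.5 mm, best fully)
- right_lcatch (a joint): +y side finger tab (catch) of the right cassette: 0 at rest (hooked), 0.008 m fully pressed in towards the fin; spring 3 N at rest, 9 N fully in; its outer face stands 22 mm from the grip point at rest. Its hook lies 4 mm under the deck's edge: the cassette lifts only while both its tabs are pressed in (over 4.5 mm, best fully)
- right_rcatch (a joint): -y side finger tab (catch) of the right cassette: 0 at rest (hooked), 0.008 m fully pressed in towards the fin; spring 3 N at rest, 9 N fully in; its outer face stands 22 mm from the grip point at rest. Its hook lies 4 mm under the deck's edge: the cassette lifts only while both its tabs are pressed in (over 4.5 mm, best fully)
- plunger_1 (a point): top centre of the aluminium plunger (18 mm diameter) of a clogging indicator fixed on the deck, in a black 28 mm collar 107 mm in front (deck's -x) of one bay's centre. Popped up, this point is 33 mm above the deck; down, 8 mm. One is up and one down, and which bay each stands at changes from start to start
- plunger_2 (a point): top centre of the aluminium plunger (18 mm diameter) of a clogging indicator fixed on the deck, in a black 28 mm collar 107 mm in front (deck's -x) of one bay's centre. Popped up, this point is 33 mm above the deck; down, 8 mm. One is up and one down, and which bay each stands at changes from start to start
- sanding_block: bystander: wood and cork sanding block 110 x 64 x 42 mm, to the right of the extractor; origin under its centre
- tape_measure: bystander: black tape measure 72 x 36 x 62 mm, to the right of the extractor; origin under its centre
- glue_bottle: bystander: white bottle, 60 mm diameter, 170 mm high, to the left of the extractor origin under its centre
- push_stick: bystander: flat plywood push stick 260 mm long, 12 mm thick, lying to the left of the extractor; origin under its middle
Things that resemble listed ones, but are neither listed nor needed, are in the scene too. Leave any blue or pink look-alike of the part that bears left_grip alone. Leave any orange look-alike of the part that bears right_grip alone.

How it is judged:
By the outcome, as a careful person would: the job done as asked, in the order asked, and still so for the second after the job is handed in, while the arm keeps its last pose, push and grip.
It also fails if it takes over 32 s, if anything falls off the work surface, if the arm or the gripper's body presses on something with over 40 N, if the wrist force passes 120 N, or if a joint passes its speed limit or range.

ROBOT

A 6-joint arm with a two-finger parallel gripper is mounted at the origin on the work surface. World frame = base frame: x ahead of the robot, y to its left, z up, the work surface at z = 0. Lengths are in mm, angles in rad, forces in N, time in s.
With the tool pointing down it reaches from about 300 to 775 mm from the base axis. Payload 14.6 kg.
Tool frame: the origin (TCP) lies on the centre line of the jaws, within the pads' length; the fingertips stand 8 mm ahead of it and the grasp point (between the pads) lies 11 mm behind it; z points along the fingers, y is the direction in which the jaws open and shut (so a half turn about z gives the same grasp; the last joint's range is limited). The gripper opens to 94 mm and grips with 3 to 60 N. Pads are 16 mm wide; open, the fingers measure 119 mm over their backs; the gripper's body (75 mm by 177 mm) begins 78 mm behind the grasp point.
Start: joints at [1.052, 0.3, 1.521, -0, 1.321, -0.067], TCP at [240.118, 494.806, 213.446] pointing down, gripper open.
Joint ranges: [-3.03, 3.03], [-0.79, 2.21], [0.23, 2.52], [-1.04, 4.18], [0, 3.07], [-2.55, 2.55]. Speed limits (rad/s): [2.22, 2.22, 2.57, 3.14, 3.14, 3.14].

INTERFACE

Orientations are given as [roll, pitch, yaw] about the fixed x, y, z axes, in that order (R = Rz(yaw) Ry(pitch) Rx(roll)).
In Python, from cell import read_state, cams, manip gives the robot as it stands.
- The arm moves only by the shell command python3 -m handwheel 'ROWS' [OPENING] [FORCE]. ROWS is JSON, a list of rows, each a list of 4 numbers: the shift along the tool's x, y, z in m, then the turn about the tool's z in degrees. In form: [[dx, dy, dz, turn], ...]. A call has 1 to 5 rows; each row is the pose to reach, as a shift and turn from the pose measured when the call began, along the tool's axes at that moment; what a row does not reach only later rows make up. A row lasts 1/8 s, in which the tool goes at most 62.5 mm and 10.7 degrees, less where a joint would pass 70% of its speed; a pose out of reach is approached as far as the arm can. A call with a gripper value outside its range is refused whole. OPENING is the closure, from 0 (fully open) to 1 (shut), set as the call begins (- or left out, the last holds). The fingers move at their own pace and stop on an object; FORCE is the grip in N (left out, the last holds). Time passes only in rows, so rows that repeat a pose let the fingers close. It gives the time, the measured TCP pose, the force and the opening at its end, in the units of the state.
- read_state(): the state, without advancing time (a new reading comes with each control period).
- cams.camera(name): name is "scene" or "top" or "wrist"; returns the picture (400x640x3 uint8, red, green, blue); there is no depth.
- cams.get_calibration(name): a dict with "vertical_fov" (degrees; the focal length in pixels is half the picture's height over the tangent of half this angle, whatever the lens; pixels are square), "cx", "cy" (the principal point, pixels), "dist_coeffs" ([k1, k2, p1, p2, k3] as OpenCV has them; the pictures are not rectified), "R" (3x3) and "t" (3): a world point X has camera coordinates R X + t. Camera axes: x right, y down, z forward; pixel columns grow to the right and rows downward; lengths in mm; the calibration is good to about 2 mm. A picture is of the moment at which its call begins: read the wrist's pose just before it. get_calibration takes no time and is no camera call; for the wrist camera it gives the pose at the moment of the call.
- manip.sign_off(): hands the job in, once; it reports no verdict.
The state is a dict: "clock": time; "joints": joint angles; "qd": joint speeds; "effort": joint torques, N m; "eef_pos": TCP position; "eef_rot": TCP orientation; "wrist_force": force on the tool from outside, world axes, zero at the start; "moment": the same for the moment, N m; "finger_gap": finger opening in mm.
Only numpy, scipy, OpenCV 4.12 (cv2) and the standard library are available. Lean on these libraries where they do the work, as an engineer would, in place of code of your own. Each camera call takes 0.05 s, during which the arm holds its last target. There are 200 camera calls.

## Working session

There is one attempt and no reset: what is moved stays moved. The work goes in short steps, Python scripts to look and compute and a shell command to move; the robot and the scene stay as the last step left them, time stands still between calls to the robot, and variables do not carry over. Pictures are saved under pics/ and viewed, about 8 in all and at most 12, crops included, and the job is handed in when it is done.

```bash
mkdir -p pics; ls
python3 - <<'E'
from cell import read_state,cams
import cv2,numpy as np
s=read_state();print(s['clock'],s['eef_pos'],s['eef_rot'],s['finger_gap'])
for n in('scene','top'):
    im=cams.camera(n);cv2.imwrite(f'pics/{n}0.png',im[...,::-1])
    c=cams.get_calibration(n);print(n,c['vertical_fov'],c['dist_coeffs'],np.round(-np.array(c['R']).T@c['t']))
E
```

```text
pics
0.0 [240.00862166 494.57438864 212.89071798] [-3.14042732e+00 -5.01073470e-05  2.68977308e+00] 94.03048828152198
scene 54.64189968648592 [-0.03269241  0.          0.          0.          0.        ] [ 862. -287. 1000.]
top 54.190886376519316 [-0.05131977  0.          0.          0.          0.        ] [ 441.  150. 1163.]
```

View pics/top0.png

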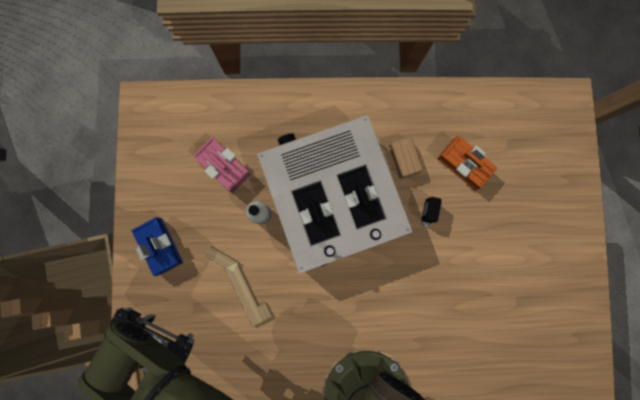

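View pics/scene0.png

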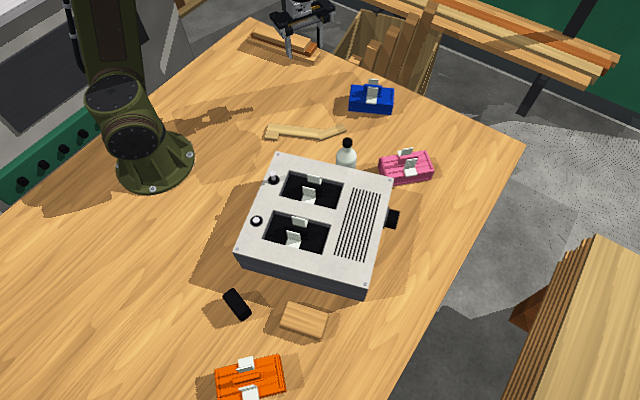

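The top view shows the extractor with left bay at about (318,212) and right bay at (361,197). The indicators are at (330,251) and (376,234). The blue, pink and orange cassettes off the case are look-alikes. Next I fit the deck and enlarge the indicators.

```bash
cat > h.py <<'E'
import cv2,numpy as np
from cell import cams
def K(c):
    f=200/np.tan(np.radians(c['vertical_fov']/2));return np.array([[f,0,c['cx']],[0,f,c['cy']],[0,0,1.]])
def ray(c,px,z):
    u=cv2.undistortPoints(np.array(px,float).reshape(-1,1,2),K(c),np.array(c['dist_coeffs'])).reshape(-1,2)
    R=np.array(c['R']);d=np.c_[u,np.ones(len(u))]@R;o=-R.T@np.array(c['t'])
    return o+d*((z-o[2])/d[:,2])[:,None]
def proj(c,X):
    return cv2.projectPoints(np.array(X,float).reshape(-1,3),cv2.Rodrigues(np.array(c['R']))[0],np.array(c['t'],float),K(c),np.array(c['dist_coeffs']))[0].reshape(-1,2)
def dk(o,yaw,p):
    c,s=np.cos(yaw),np.sin(yaw);p=np.array(p,float).reshape(-1,3)
    return np.c_[o[0]+c*p[:,0]-s*p[:,1],o[1]+s*p[:,0]+c*p[:,1],125+p[:,2]]
E
python3 - <<'E'
from h import *
crops=[]
for n in('top','scene'):
    im=cv2.imread(f'pics/{n}0.png');c=cams.get_calibration(n)
    hsv=cv2.cvtColor(im,cv2.COLOR_BGR2HSV)
    m=((hsv[...,1]<30)&(hsv[...,2]>(140))).astype(np.uint8)
    m=cv2.morphologyEx(m,cv2.MORPH_CLOSE,np.ones((3,3)))
    roi=np.zeros_like(m); 
    if n=='top': roi[100:285,245:425]=1
    else: roi[140:305,225:400]=1
    cs=cv2.findContours(m*roi,cv2.RETR_EXTERNAL,cv2.CHAIN_APPROX_NONE)[0];k=max(cs,key=cv2.contourArea)
    W=ray(c,k.reshape(-1,2),125)[:,:2]
    r=cv2.minAreaRect(W.astype(np.float32));b=cv2.boxPoints(r)
    # candidate edge direction nearest world +x
    e=[b[1]-b[0],b[2]-b[1]]
    ang=[(np.arctan2(v[1],v[0])+np.pi/4)%(np.pi/2)-np.pi/4 for v in e]
    yaw=ang[0];o=np.array(r[0])-35*np.array([np.cos(yaw),np.sin(yaw)])
    print(n,r,'yaw',yaw,'deck',o)
    for y in(65,-65):
        print(' plunger px y',y,'down',proj(c,dk(o,yaw,[-107,y,8]))[0].round(1),'up',proj(c,dk(o,yaw,[-107,y,33]))[0].round(1))
        p=proj(c,dk(o,yaw,[-107,y,15]))[0].astype(int)
        crops.append(cv2.resize(im[p[1]-22:p[1]+22,p[0]-28:p[0]+28],None,fx=6,fy=6,interpolation=cv2.INTER_CUBIC))
cv2.imwrite('pics/crop1.png',np.vstack([np.hstack(crops[:2]),np.hstack(crops[2:])]))
E
```

```text
top ((571.4415283203125, 90.20980834960938), (336.13140869140625, 316.5021667480469), 18.996471405029297) yaw 0.33155113 deck [538.34767914  78.81695557]
 plunger px y 65 down [329.4 250.8] up [329.8 251.1]
 plunger px y -65 down [375.7 234. ] up [377.3 233.8]
scene ((561.5679931640625, 123.71734619140625), (340.4559326171875, 387.52105712890625), 19.0150089263916) yaw 0.33187467 deck [528.47783279 112.31378746]
 plunger px y 65 down [277.4 168.4] up [276.4 163. ]
 plunger px y -65 down [260.6 208.3] up [259.1 203.5]
```

View pics/crop1.png

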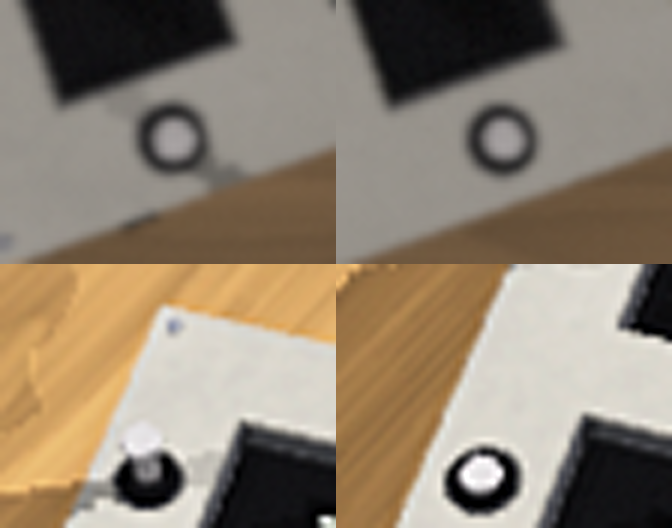

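Left indicator, lower-left crop, scene (276,163): a stalk stands well above its collar, and it casts a shadow. The right one (260,208) sits flush in its collar. So the target is the black cassette in the left bay, not the blue, pink or orange ones. I'll move above it (deck about (538,79), yaw 0.33; grip about (517,140)) and look from near.

```bash
python3 -m handwheel '[[-0.05,-0.025,-0.03,-9],[-0.1,-0.05,-0.04,-18],[-0.15,-0.075,-0.04,-27],[-0.2,-0.1,-0.04,-36],[-0.25,-0.125,-0.04,-45]]' 0
python3 - <<'E'
from h import *
from cell import read_state
from scipy.spatial.transform import Rotation as Ro
s=read_state();R=Ro.from_euler('xyz',s['eef_rot'])
g=dk([538.35,78.82],.3316,[0,65,16])[0];g[2]=240
print(s['eef_pos'],s['eef_rot'],s['joints'],R.inv().apply(g-s['eef_pos']),np.degrees(s['eef_rot'][2]-np.pi-.3316))
E
```

```text
clock: 0.72
eef_pos: [411.1, 271.5, 253.0]
eef_rot: [-3.141, -0.001, -2.803]
wrist_force: [0.8, 0.5, -0.1]
finger_gap: 93.9
[411.1228952  271.4557276  252.95528722] [-3.14091778e+00 -9.35198926e-04 -2.80265611e+00] [ 5.09478220e-01  1.42160162e-01  1.62061100e+00 -5.15739807e-04
  1.37985769e+00 -1.40015683e+00] [ -56.42960162 -158.97047003   13.00980825] -359.57964688005114
```

```bash
python3 -m handwheel '[[-0.019,-0.053,0.004,0],[-0.038,-0.106,0.008,0],[-0.056,-0.159,0.013,0.4],[-0.056,-0.159,0.013,0.4],[-0.056,-0.159,0.013,0.4]]'
python3 - <<'E'
from h import *
from cell import read_state
s=read_state();c=cams.get_calibration('wrist');im=cams.camera('wrist')[...,::-1]
print(s['eef_pos'],s['eef_rot'],c['t'])
np.savez('w1.npz',**{k:np.array(c[k]) for k in c})
cv2.imwrite('pics/w1.png',im)
o,y=[538.35,78.82],.3316
for p in([0,87,37],[0,43,37],[0,65,28],[-107,65,33],[-107,65,0]):print(p,proj(c,dk(o,y,p))[0].round(1))
E
```

```text
clock: 1.35
eef_pos: [516.5, 140.3, 239.7]
eef_rot: [-3.141, -0.002, -2.81]
wrist_force: [-0.7, 1.1, -1.1]
finger_gap: 94.2
[516.47858736 140.30303681 239.74509327] [-3.14117797e+00 -1.61901759e-03 -2.80994819e+00] [  34.47491632 -549.48107764  265.70065486]
[0, 87, 37] [346.  212.9]
[0, 43, 37] [288.5 212.8]
[0, 65, 28] [317.3 209.3]
[-107, 65, 33] [317.1  64.9]
[-107, 65, 0] [317.5  69.1]
```

View pics/w1.png

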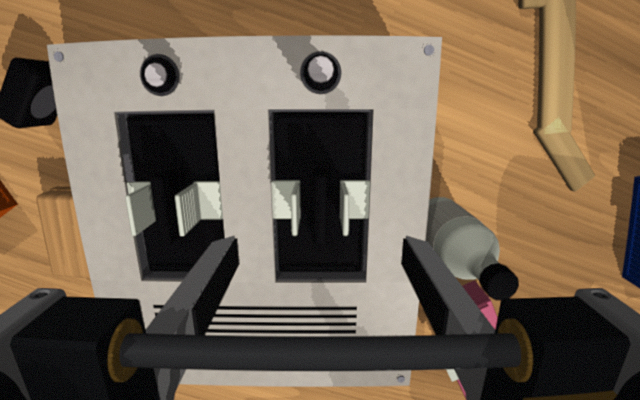

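Wrist view: deck, left indicator up at (321,70), target tabs' upright plates at about x=295 and x=346, rows 181–235. I'll enlarge and measure the tabs and bay edges.

Run:
```python
from h import *
c=dict(np.load('w1.npz'));im=cv2.imread('pics/w1.png')
print('cam',(-c['R'].T@c['t']).round(),'fwd',c['R'][2].round(2))
g=cv2.cvtColor(im,cv2.COLOR_BGR2GRAY)
for r in(195,212,228):print(r,list(g[r,264:376]))
o,y=[538.35,78.82],.3316
# deck side edges & front/rear: gradient along rows/cols vs prediction
hsv=cv2.cvtColor(im,cv2.COLOR_BGR2HSV);m=((hsv[...,1]<35)&(hsv[...,2]>95)).astype(np.uint8)*255
cs=cv2.findContours(cv2.morphologyEx(m,cv2.MORPH_CLOSE,np.ones((5,5))),cv2.RETR_EXTERNAL,cv2.CHAIN_APPROX_NONE)[0];k=max(cs,key=cv2.contourArea).reshape(-1,2)
W=ray(c,k,125)[:,:2]-o;D=np.c_[W@[np.cos(y),np.sin(y)],W@[-np.sin(y),np.cos(y)]]
for n,sel,v in(('front',(abs(D[:,0]+135)<12)&(abs(D[:,1])<140),0),('left',(abs(D[:,1]-160)<12)&(abs(D[:,0]+40)<80),1),('right',(abs(D[:,1]+160)<12)&(abs(D[:,0]+40)<80),1)):
    P=D[sel];print(n,len(P),np.median(P[:,v]),np.polyfit(P[:,1-v],P[:,v],1) if len(P)>2 else '')
v=im[170:295,255:385];v=cv2.resize(v,None,fx=6,fy=4.5,interpolation=cv2.INTER_CUBIC);cv2.imwrite('pics/w1c.png',v[:600,:800])
```

```text
cam [438. 115. 410.] fwd [ 0.27  0.09 -0.96]
195 [np.uint8(177), np.uint8(179), np.uint8(176), np.uint8(178), np.uint8(181), np.uint8(179), np.uint8(170), np.uint8(155), np.uint8(171), np.uint8(189), np.uint8(206), np.uint8(214), np.uint8(216), np.uint8(215), np.uint8(217), np.uint8(214), np.uint8(212), np.uint8(195), np.uint8(173), np.uint8(151), np.uint8(146), np.uint8(148), np.uint8(146), np.uint8(149), np.uint8(147), np.uint8(147), np.uint8(137), np.uint8(149), np.uint8(168), np.uint8(182), np.uint8(186), np.uint8(164), np.uint8(128), np.uint8(108), np.uint8(106), np.uint8(75), np.uint8(40), np.uint8(10), np.uint8(0), np.uint8(3), np.uint8(8), np.uint8(5), np.uint8(10), np.uint8(8), np.uint8(10), np.uint8(10), np.uint8(5), np.uint8(10), np.uint8(14), np.uint8(8), np.uint8(11), np.uint8(4), np.uint8(16), np.uint8(13), np.uint8(15), np.uint8(5), np.uint8(11), np.uint8(24), np.uint8(10), np.uint8(14), np.uint8(15), np.uint8(13), np.uint8(10), np.uint8(4), np.uint8(2), np.uint8(1), np.uint8(10), np.uint8(10), np.uint8(9), np.uint8(2), np.uint8(4), np.uint8(10), np.uint8(12), np.uint8
[... 3278 characters left out ...]
nt8(15), np.uint8(30), np.uint8(77), np.uint8(139), np.uint8(187), np.uint8(215), np.uint8(224), np.uint8(209), np.uint8(140), np.uint8(56), np.uint8(12), np.uint8(6), np.uint8(11), np.uint8(16), np.uint8(19), np.uint8(14), np.uint8(12), np.uint8(19), np.uint8(12), np.uint8(11), np.uint8(10), np.uint8(2), np.uint8(10), np.uint8(26), np.uint8(35), np.uint8(46), np.uint8(43), np.uint8(54), np.uint8(112), np.uint8(167), np.uint8(192), np.uint8(187), np.uint8(185), np.uint8(186), np.uint8(183), np.uint8(185)]
front 348 -131.18686591375587 [-1.05029888e-03 -1.31214841e+02]
left 202 161.03276142600208 [-6.78266248e-03  1.60505373e+02]
right 181 -156.10544208365272 [ 9.27484602e-03 -1.55826151e+02]
```

View pics/w1c.png

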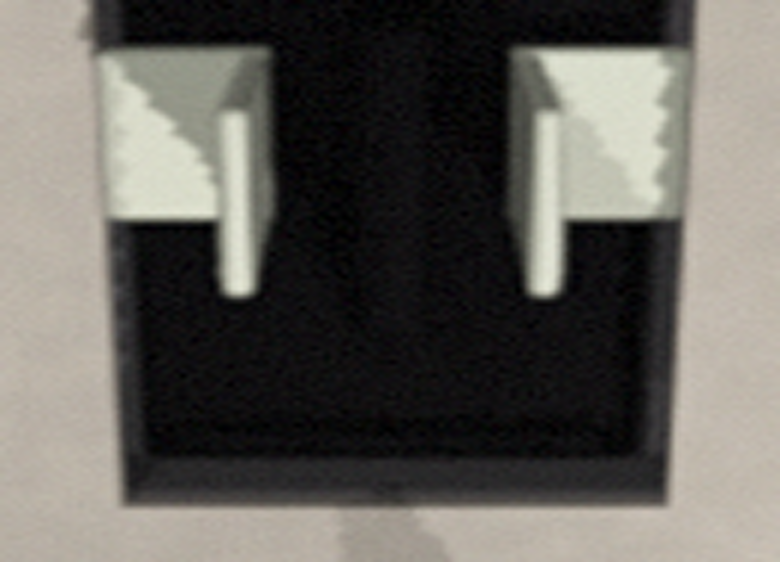

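The tabs' outer edges are at px 291.4 and 348.9 (row 215), midpoint 320. The fingertip midpoint is also about 321, so the jaws are centred laterally and the small calibration offset cancels out. Descending with tips to about 4 mm above the deck.

```bash
python3 -m handwheel '[[-0.0015,0,0.03,0],[-0.0015,0,0.06,0],[-0.0015,0,0.085,0],[-0.0015,0,0.098,0],[-0.0015,0,0.102,0]]'; python3 -m handwheel '[[0,0,0,0],[0,0,0,0]]';  python3 - <<'E'
from h import *
im=cams.camera('wrist')[...,::-1];cv2.imwrite('pics/w2.png',im)
E
```

```text
clock: 2.02
eef_pos: [517.4, 141.7, 138.0]
eef_rot: [-3.141, -0.001, -2.808]
wrist_force: [0.4, 0.4, 0.5]
finger_gap: 93.9
clock: 2.28
eef_pos: [517.7, 141.9, 138.8]
eef_rot: [-3.141, -0.0, -2.808]
wrist_force: [0.2, -0.1, 0.1]
finger_gap: 94.1
```

View pics/w2.png

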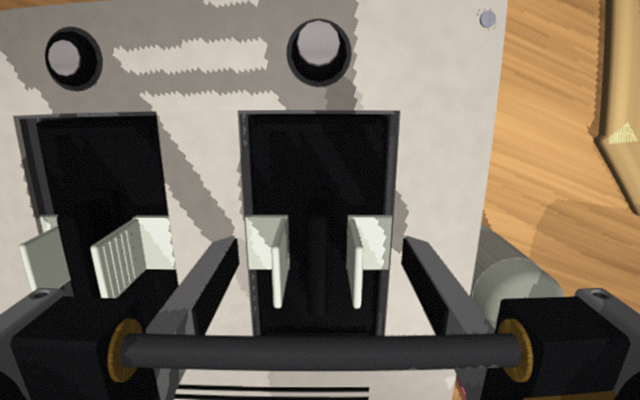

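Jaws' mid is about px 321 and tabs' mid 317.5, so shift about 1.5 mm to deck −y, then close.

```bash
python3 -m handwheel '[[0,-0.0014,0.001,0],[0,-0.0014,0.0015,0],[0,-0.0014,0.0015,0]]'; python3 -m handwheel '[[0,0,0,0],[0,0,0,0],[0,0,0,0],[0,0,0,0],[0,0,0,0]]' 1 35;python3 -m handwheel '[[0,0,0,0],[0,0,0,0],[0,0,0,0],[0,0,0,0]]'
python3 - <<'E'
from h import *
im=cams.camera('wrist')[...,::-1];cv2.imwrite('pics/w3.png',im)
E
```

```text
clock: 2.7
eef_pos: [518.1, 140.5, 137.2]
eef_rot: [-3.141, -0.0, -2.808]
wrist_force: [0.4, 0.2, -0.2]
finger_gap: 93.9
clock: 3.32
eef_pos: [518.1, 140.5, 137.2]
eef_rot: [-3.141, -0.0, -2.808]
wrist_force: [1.0, 0.2, 0.3]
finger_gap: 47.2
clock: 3.82
eef_pos: [518.2, 140.6, 137.5]
eef_rot: [-3.141, 0.0, -2.808]
wrist_force: [-1.3, -0.4, 5.1]
finger_gap: 24.5
```

View pics/w3.png

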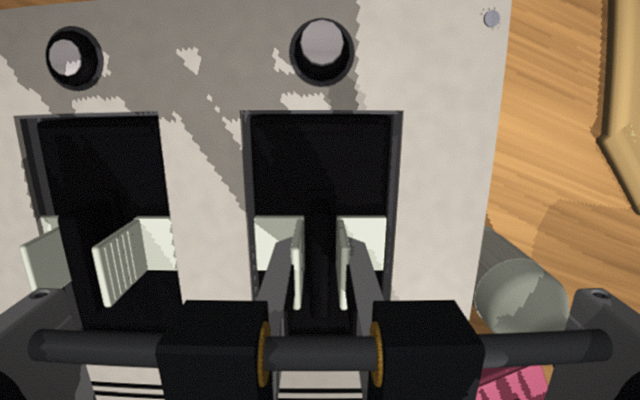

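Both tabs are pressed in evenly: the flanges have pulled clear of the bay edges at px 255 and 386, and the gap is 24.5 mm. Start a slow lift.

```bash
python3 -m handwheel '[[0,0,-0.002,0],[0,0,-0.004,0],[0,0,-0.007,0],[0,0,-0.01,0],[0,0,-0.014,0]]'; python3 -m handwheel '[[0,0,-0.004,0],[0,0,-0.008,0],[0,0,-0.012,0],[0,0,-0.016,0],[0,0,-0.02,0]]'
python3 - <<'E'
from h import *
im=cams.camera('wrist')[...,::-1];cv2.imwrite('pics/w4.png',im)
E
```

```text
clock: 4.5
eef_pos: [518.2, 140.6, 151.7]
eef_rot: [-3.141, 0.0, -2.808]
wrist_force: [0.4, 0.3, -2.6]
finger_gap: 24.5
clock: 5.12
eef_pos: [518.2, 140.6, 172.0]
eef_rot: [-3.141, 0.0, -2.808]
wrist_force: [0.8, 0.2, -2.1]
finger_gap: 24.5
```

View pics/w4.png

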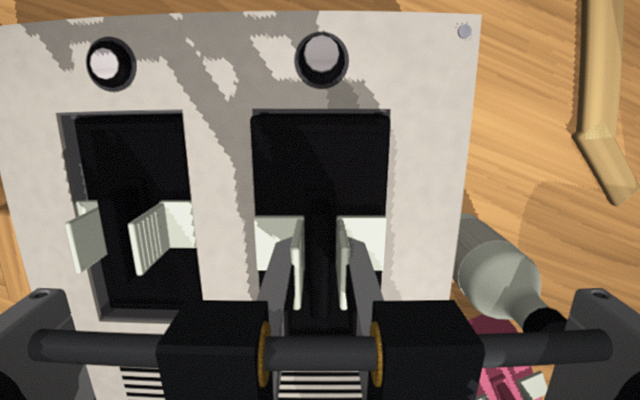

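The cassette has come up with the jaws: its top now fills the bay outline and the tabs hold their place in the view. The load is about 2–3 N. Continue up.

```bash
python3 -m handwheel '[[0,0,-0.006,0],[0,0,-0.014,0],[0,0,-0.023,0],[0,0,-0.032,0],[0,0,-0.041,0]]'; python3 -m handwheel '[[0,0,-0.009,0],[0,0,-0.018,0],[0,0,-0.027,0],[0,0,-0.036,0],[0,0,-0.044,0]]'; python3 -m handwheel '[[0,0,-0.003,0],[0,0,-0.005,0],[0,0,-0.005,0],[0,0,-0.005,0],[0,0,-0.005,0]]'; python3 -m handwheel '[[0,0,0,0],[0,0,0,0],[0,0,0,0],[0,0,0,0]]'
python3 - <<'E'
from h import *
a=cams.camera('wrist')[...,::-1];b=cams.camera('scene')[...,::-1];t=cams.camera('top')[...,::-1]
cv2.imwrite('pics/f.png',np.vstack([cv2.resize(a[100:400],(640,300)),np.hstack([cv2.resize(b[80:320,180:440],(320,295)),cv2.resize(t[90:290,200:450],(320,295))])]))
from cell import read_state
s=read_state();print(s['eef_pos'],s['eef_rot'],s['wrist_force'],s['moment'],np.abs(s['qd']).max())
E
```

```text
clock: 5.8
eef_pos: [518.4, 140.7, 214.2]
eef_rot: [-3.141, 0.001, -2.808]
wrist_force: [1.3, 0.1, -3.7]
finger_gap: 24.7
clock: 6.42
eef_pos: [518.3, 140.6, 258.9]
eef_rot: [-3.141, 0.001, -2.808]
wrist_force: [1.5, -0.2, -3.3]
finger_gap: 24.8
clock: 7.05
eef_pos: [518.3, 140.7, 263.7]
eef_rot: [-3.141, 0.001, -2.808]
wrist_force: [-0.4, -0.1, -3.2]
finger_gap: 24.4
clock: 7.55
eef_pos: [518.2, 140.6, 263.6]
eef_rot: [-3.141, 0.001, -2.808]
wrist_force: [-0.5, -0.8, -3.3]
finger_gap: 24.5
[518.2396401  140.66773846 263.63987237] [-3.14092356e+00  8.24142898e-04 -2.80796947e+00] [-0.27570215 -0.1729259  -3.24524051] [0.04377002 0.01272394 0.02987117] 0.002051633634574855
```

View pics/f.png

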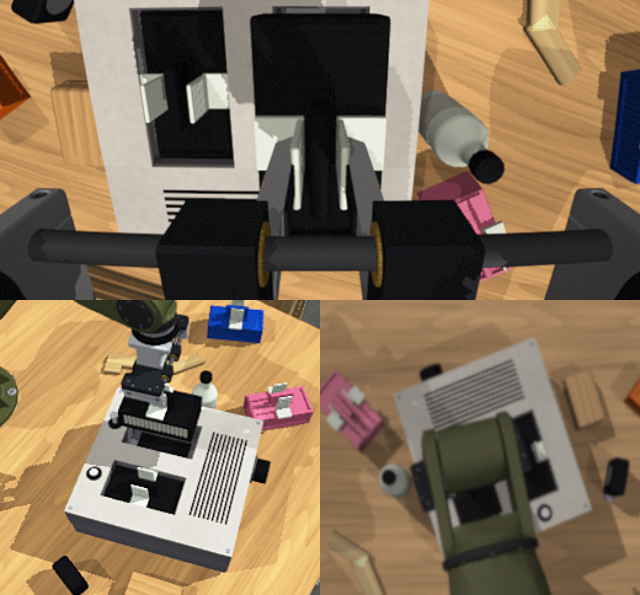

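The final pictures show the cassette hanging level above its bay, with the tabs at the same pixels as before the lift, so no slip. The other cassette is still seated and the bench items look untouched.

```bash
python3 -c "
from cell import manip;print(manip.sign_off())"
```

```text
the job is handed in; nothing more can be done
None
```

The left indicator was the one popped up, so I pinched both catches of the black left cassette (35 N). I drew it straight up 126 mm and handed in the job at about 8 s, still holding it at rest.

- **Height:** from the tool's rise, the underside is about 64 mm above the deck. I did not measure it directly in a picture.
- **Grip:** the catches kept their place in the wrist view throughout the lift, so the cassette neither slipped nor tilted visibly. The load was steady at about 3.3 N and the tool's tilt under 0.1°.
- **Surroundings:** by eye in the last pictures, the right cassette is still seated and the bench items look undisturbed.
- **Disagreements:**
  - The wrist camera's calibration was off by about 2 mm sideways, so I centred the jaws by the fingertips in the picture instead.
  - The deck position fitted from the scene camera was wrong (bad outline), so I used the top camera's.
  - The jaw gap with the catches pressed read 24.5 mm where 28 mm was expected. I put this down to finger or pad give, unconfirmed, since both catches were visibly in and the cassette came out freely.

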